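# Load and lock the block-painting jig

## Task

Load the painting jig: slide every one of the white-topped rectangular blocks into the jig's channel from its open end, until each is wholly under the channel's overhanging lips. Then, with its lever still up, lower the cup of the loose keeper fully down over the jig's ball so that its bar lies straight across the open end of the channel, and only then press the keeper's latch lever all the way down. Leave the jars and the loose triangular offcuts where they are.

Things in the scene. Friction and masses are not known exactly. Their poses are not given: they have to be found in the camera images.
- jig: the painting jig, fixed to the table: a plywood board 190 (x) x 350 (y) x 10 mm; origin at the centre of its underside, so its deck is at z 10 mm. A straight wooden channel runs along its y: centre line at x = +35 mm, inside width 68 mm, side walls 9 mm thick, closed by a stop with its inner face at y = +163 mm, open end facing -y. The hitch ball stands at x = -60, y = -85 mm.
- lip_start (a point): point on the deck on the channel's centre line where the lips begin (jig x 35, y -45 mm). From here to the stop two aluminium lips overhang the channel by 10 mm from each wall: undersides 27 mm, tops 33 mm above the deck. The slot between them is 48 mm wide and open above, so closed fingers can follow a block inside. Four blocks with their 64 mm across (200 mm in all) just fit the 208 mm.
- load_spot (a point): point on the flat free deck before the channel, on its centre line (jig x 35, y -130 mm), where a block can be set down, its 64 mm across the channel, and then pushed in along jig +y. On the way two guide walls 20 mm high flare outwards from the lips' start to y -72 mm, about 90 mm apart at their outer ends.
- ball (a point): centre of the steel hitch ball on the jig, 36 mm diameter, 36 mm above the jig's underside (26 mm above its deck), on a neck of 18 mm diameter
- mouth (a point): point on the jig's deck in front of the channel's open end, on its centre line (jig x = 35, y = -85 mm), where the keeper's bar must lie across; 95 mm in the jig's +x direction from the ball's axis
- keeper: the loose keeper, 0.5 kg, upright: a round dark steel cup 62 mm across, 54 mm high, open below (bore 42 mm across, 46 mm deep), with an aluminium bar 20 mm wide, 30 mm high running in its +x to x = 132 mm, both undersides level. Origin: centre of the cup's underside. Seated, cup and bar rest flat on the jig's deck.
- fin (a point): centre of the keeper's black grip fin, on top of the cup, 72 mm above the cup's underside at keeper x -4, y 0: 24 mm thick (y), 40 mm long (x), from z = 54 to 90 mm, topped by a flange 36 (y) x 46 mm (x), z = 90 to 97 mm
- bar_end (a point): point on the underside of the keeper's bar, 95 mm from the cup's axis; it must lie at the mouth point
- lever (a joint): angle of the latch lever on the keeper, rad: 0 is fully down (level above the bar), up to 1.0 raised. It is hinged across the keeper at x = 36, z = 44 mm and points along the bar (+x), 83 mm long; it has friction (about 2 N at the pad moves it) and stays where it is left
- lever_pad (a point): centre of the top of the lever's black pad (26 x 30 mm), 70 mm from the hinge; at z 50 mm over the keeper's underside when the lever is down
- blank0: a square-cornered wooden painting block, 64 (its x) x 50 (its y) x 22 mm, about 60 g, primed white on top; origin at the centre of its underside. All four possible blocks are alike; only some are on the table.
- blank1: a square-cornered wooden painting block, 64 (its x) x 50 (its y) x 22 mm, about 60 g, primed white on top; origin at the centre of its underside. All four possible blocks are alike; only some are on the table.
- blank2: a square-cornered wooden painting block, 64 (its x) x 50 (its y) x 22 mm, about 60 g, primed white on top; origin at the centre of its underside. All four possible blocks are alike; only some are on the table.
- blank3: a square-cornered wooden painting block, 64 (its x) x 50 (its y) x 22 mm, about 60 g, primed white on top; origin at the centre of its underside. All four possible blocks are alike; only some are on the table.
- wedge0: triangular wooden offcut, about 70 mm sides, 30 mm high: leave alone; origin at its underside
- wedge1: triangular wooden offcut, about 70 mm sides, 35 mm high: leave alone
- wedge2: triangular wooden offcut, about 70 mm sides, 30 mm high: leave alone
- paintjar: closed paint jar, 64 mm diameter, 75 mm high: leave alone
- paintjar1: closed paint jar, 60 mm diameter, 70 mm high: leave alone
Mind the look-alikes: they are no part of the job. What is shaped like the blank0 but blue, purple or turquoise is not meant.

How it is judged:
By the outcome, as a careful person would: the job done as asked, in the order asked, and still so for the second after the job is handed in, with the robot touching nothing.
Of blank0, blank1, blank2, blank3 only 2 to 4 are there at a start; the rules pass over those that are not, and their reading is None.
At some moment in a run one of blank0, blank1, blank2, blank3 may be knocked a few centimetres aside while the robot is not near it.
Once in a run the grip may slacken for a moment while it holds something.
It also fails if it takes over 210 s, if anything falls off the work surface, if the arm or the gripper's body presses on something with over 40 N, if the wrist force passes 120 N, or if a joint passes its speed limit or range.

## Robot

A 7-joint arm with a two-finger parallel gripper is mounted at the origin on the work surface. World frame = base frame: x ahead of the robot, y to its left, z up, the work surface at z = 0. Lengths are in m, angles in degrees, forces in N, time in s.
With the tool pointing down it reaches from about 0.4 to 0.875 m from the base axis. Payload 6.5 kg.
Tool frame: the origin (TCP) lies on the centre line of the jaws, within the pads' length; the fingertips stand 8 mm ahead of it and the grasp point (between the pads) lies 11 mm behind it (tip_reach is the distance from the TCP to the fingertips, in m); z points along the fingers, y is the line along which they close (so a half turn about z gives the same grasp; the last joint's range is limited). The gripper opens to 88 mm and grips with 3 to 60 N. Pads are 18 mm wide; open, the fingers measure 123 mm over their backs; the gripper's body (75 mm by 187 mm) begins 45 mm behind the grasp point.
Start: joints at [65.65, 30.733, -0.252, 88.115, 0.149, 61.152, -4.079], TCP at [0.228, -0.609, 0.247] pointing down, gripper open.
Joint ranges: [-154.64, 154.64], [-21.42, 123.67], [-72.66, 72.17], [13.99, 137.28], [-74.86, 254.86], [10.95, 109.41], [-158.01, 158.01]. Speed limits (degrees/s): [136.94, 136.94, 180, 180, 180, 180, 180].

## Interface

Orientations are given as a 3x3 rotation matrix whose columns are the frame's x, y, z axes.
In Python, from plant import * gives the robot as it stands. Calls block until the motion is done:
- movep(position, orientation): joint-space move of the TCP to a pose.
- servo_line(position, rot=None, v=0.15, force_limit=None): straight line of the TCP; rot=None keeps the orientation; v is the mean speed in m/s. With force_limit (N) it stops when the force on the tool has changed by that much, and returns True; else False.
- move_j(angles): joint-space move.
- move_gripper(opening): finger opening in m; the grip force is fixed at half the most; returns when the fingers have stopped.
- dwell(seconds).
- solve_ik(position, orientation): joint angles nearest the present ones, or None.
- state(): the state.
- get_image(name): name is "scene" or "side" or "wrist"; returns the picture (480x640x3 uint8, red, green, blue); there is no depth.
- camera_model(name): a dict with "K" (3x3 intrinsics, pixels), "world_from_camera" (4x4, takes a point from camera to world coordinates); the wrist camera has in their place "T_tool_cam" (4x4, takes a point from camera to tool coordinates, whose origin is the TCP and whose axes are the flange's). Camera axes: x right, y down, z forward; pixel columns grow to the right and rows downward; lengths in m; the calibration is good to about 2 mm. A picture is of the moment at which its call begins: read the wrist's pose just before it. camera_model takes no time and is no camera call.
A pose or a line that the arm cannot do raises PlanningError and nothing moves.
- close_job(): hands the job in; it is judged then, once.
The state is a dict: "clock": time; "q": joint angles; "dq": joint speeds; "effort": joint torques, N m; "ee_pos": TCP position; "tcp_rot": TCP orientation; "contact_force": force on the tool from outside, world axes, zero at the start; "torque": the same for the moment, N m; "finger_gap": finger opening in m; "finger_force": force on a finger pad.
Only numpy, scipy, OpenCV 4.12 (cv2) and the standard library are available. Lean on these libraries where they do the work, as an engineer would, in place of code of your own. Each camera call takes 0.05 s, during which the arm holds its last target. There are 200 camera calls.

## Working session

There is one attempt and no reset: what is moved stays moved. The work goes in short steps, each a Python script; the robot and the scene stay as the last script left them, time stands still between calls to the robot, and variables do not carry over. Pictures are saved under pics/ and viewed, at most 14 in all, crops included, and the job is handed in when it is done.

```bash
ls; mkdir -p pics; python3 - <<'E'
from plant import *
import cv2,numpy as np
for n in("scene","side"):
    im=get_image(n); cv2.imwrite(f"pics/{n}0.png",im[:,:,::-1])
    m=camera_model(n); print(n,np.round(m["K"],1).tolist(),np.round(m["world_from_camera"],3).tolist())
print(camera_model("wrist")); s=state(); print(s["clock"],s["tcp_rot"],s["ee_pos"])
E
```

```text
pics
scene [[459.7, 0.0, 322.0], [0.0, 459.7, 239.3], [0.0, 0.0, 1.0]] [[0.576, 0.432, -0.694, 1.208], [0.817, -0.328, 0.474, -0.494], [-0.022, -0.84, -0.542, 0.621], [0.0, 0.0, 0.0, 1.0]]
side [[534.6, 0.0, 328.8], [0.0, 534.6, 241.1], [0.0, 0.0, 1.0]] [[-0.753, -0.385, 0.533, -0.174], [-0.657, 0.417, -0.628, 0.81], [0.019, -0.823, -0.567, 0.812], [0.0, 0.0, 0.0, 1.0]]
{'K': array([[400.98323042,   0.        , 321.86543659],
       [  0.        , 400.98323042, 241.52888467],
       [  0.        ,   0.        ,   1.        ]]), 'T_tool_cam': array([[-3.34794742e-04, -9.66684101e-01, -2.55972142e-01,
         6.58238301e-02],
       [ 9.99999822e-01, -1.97459312e-04, -5.62224873e-04,
         1.23922604e-03],
       [ 4.92949763e-04, -2.55972284e-01,  9.66683995e-01,
        -1.36886565e-01],
       [ 0.00000000e+00,  0.00000000e+00,  0.00000000e+00,
         1.00000000e+00]])}
0.1 [[ 9.36288263e-01  3.51231935e-01 -6.45619759e-04]
 [ 3.51232509e-01 -9.36287242e-01  1.38721362e-03]
 [-1.17251821e-04 -1.52559447e-03 -9.99998829e-01]] [ 0.22806995 -0.60812172  0.24594581]
```

View pics/scene0.png

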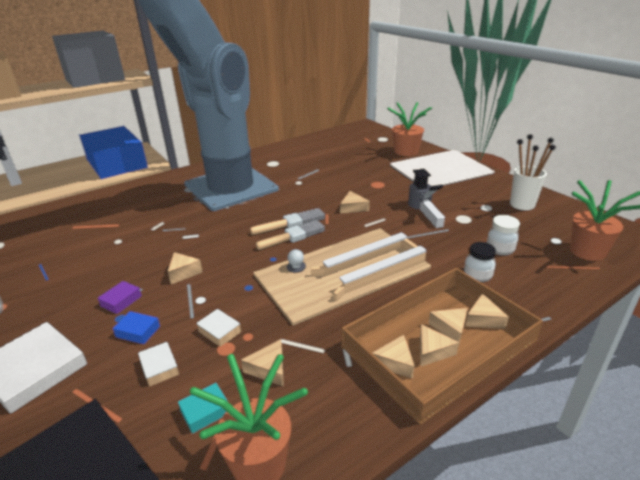

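View pics/side0.png

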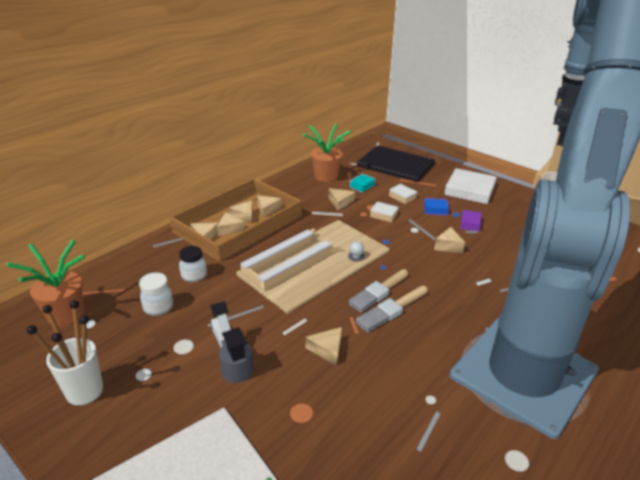

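Two white-topped blocks are visible: scene (158,363) and (218,327). The jig's open end is at scene left with its ball at (296,260), and the keeper is at (425,200) with the lever raised. I'll locate them roughly, then look with the wrist camera.

```bash
cat > h.py <<'E'
from plant import *
import cv2,numpy as np
from scipy.optimize import least_squares
def cam(n,s=None):
    m=camera_model(n)
    if n!="wrist": return m["K"],np.array(m["world_from_camera"])
    s=s or state(); T=np.eye(4); T[:3,:3]=s["tcp_rot"]; T[:3,3]=s["ee_pos"]
    return m["K"],T@m["T_tool_cam"]
def unproj(c,px,z):
    K,T=c; d=T[:3,:3]@np.linalg.solve(K,[px[0],px[1],1]); o=T[:3,3]
    return o+d*(z-o[2])/d[2]
def proj(c,P):
    K,T=c; p=(np.atleast_2d(P)-T[:3,3])@T[:3,:3]@K.T; return p[:,:2]/p[:,2:]
def down(a):  # tool down, tool x axis at world yaw a (deg); fingers close along tool y
    c,s=np.cos(np.radians(a)),np.sin(np.radians(a)); return np.array([[c,s,0],[s,-c,0],[0,0,-1.]])
def rz(a):
    c,s=np.cos(np.radians(a)),np.sin(np.radians(a)); return np.array([[c,-s,0],[s,c,0],[0,0,1.]])
def snap(fn,n="wrist"):
    s=state(); im=get_image(n); cv2.imwrite("pics/"+fn,im[:,:,::-1]); return im,cam(n,s)
E
python3 - <<'E'
from h import *
c=cam("scene");d=cam("side")
for nm,p,q,z in [("b_a",(158,358),(403,190),.022),("b_b",(218,325),(384,209),.022),("ball",(296,260),(357,248),.036),("cupctr",(420,205),(236,360),.03),("cornerL",(293,318),(335,222),.01),("corner2",(256,274),(389,249),.01),("corner3",(430,263),(287,306),.01),("barend",(434,215),(218,322),.02),
 ("purple",(120,296),(471,219),.02),("blue",(135,327),(436,205),.02),("teal",(203,408),(362,182),.02),("wedgeA",(182,268),(450,240),.02),("wedgeB",(265,362),(341,197),.02),("wedgeC",(353,203),(327,343),.02),("jar1",(481,262),(193,265),.035),("jar2",(503,236),(155,294),.035)]:
    print(nm,np.round(unproj(c,p,z),3),np.round(unproj(d,q,z),3))
for p in [(.6,-.3),(.55,.0),(.55,.35)]:
  for a in range(-180,180,30):
    q=solve_ik([*p,.3],down(a)); print(p,a,None if q is None else np.round(q[[0,6]] if hasattr(q,'shape') else [q[0],q[6]]))
E
```

```text
b_a [ 0.58  -0.416  0.022] [ 0.582 -0.423  0.022]
b_b [ 0.566 -0.297  0.022] [ 0.558 -0.293  0.022]
ball [ 0.493 -0.076  0.036] [ 0.483 -0.073  0.036]
cupctr [0.472 0.328 0.03 ] [0.426 0.374 0.03 ]
cornerL [ 0.622 -0.167  0.01 ] [ 0.628 -0.159  0.01 ]
corner2 [ 0.453 -0.157  0.01 ] [ 0.441 -0.155  0.01 ]
corner3 [0.654 0.178 0.01 ] [0.48 0.18 0.01]
barend [0.52  0.331 0.02 ] [0.544 0.323 0.02 ]
purple [ 0.363 -0.423  0.02 ] [ 0.348 -0.418  0.02 ]
blue [ 0.475 -0.425  0.02 ] [ 0.462 -0.417  0.02 ]
teal [ 0.721 -0.393  0.02 ] [ 0.707 -0.38   0.02 ]
wedgeA [ 0.347 -0.284  0.02 ] [ 0.338 -0.286  0.02 ]
wedgeB [ 0.697 -0.269  0.02 ] [ 0.695 -0.264  0.02 ]
wedgeC [0.34  0.205 0.02 ] [0.331 0.214 0.02 ]
jar1 [0.739 0.24  0.035] [0.728 0.247 0.035]
jar2 [0.703 0.365 0.035] [0.704 0.368 0.035]
(0.6, -0.3) -180 [47. 97.]
(0.6, -0.3) -150 [ 58. 117.]
(0.6, -0.3) -120 [ 58. 147.]
(0.6, -0.3) -90 [  12. -150.]
(0.6, -0.3) -60 [  16. -123.]
(0.6, -0.3) -30 [ 20. -96.]
(0.6, -0.3) 0 [ 24. -68.]
(0.6, -0.3) 30 [ 27. -40.]
(0.6, -0.3) 60 [ 32. -13.]
(0.6, -0.3) 90 [36. 15.]
(0.6, -0.3) 120 [40. 42.]
(0.6, -0.3) 150 [44. 69.]
(0.55, 0.0) -180 [32. 68.]
(0.55, 0.0) -150 [40. 92.]
(0.55, 0.0) -120 [ 40. 122.]
(0.55, 0.0) -90 [ 40. 152.]
(0.55, 0.0) -60 [ -50. -128.]
(0.55, 0.0) -30 [   9. -130.]
(0.55, 0.0) 0 [  13. -102.]
(0.55, 0.0) 30 [ 16. -73.]
(0.55, 0.0) 60 [ 19. -45.]
(0.55, 0.0) 90 [ 22. -16.]
(0.55, 0.0) 120 [25. 12.]
(0.55, 0.0) 150 [28. 41.]
(0.55, 0.35) -180 [ 0. 28.]
(0.55, 0.35) -150 [ 0. 57.]
(0.55, 0.35) -120 [ 0. 87.]
(0.55, 0.35) -90 [  0. 117.]
(0.55, 0.35) -60 [  0. 147.]
(0.55, 0.35) -30 [ -63. -138.]
(0.55, 0.35) 0 [  -1. -151.]
(0.55, 0.35) 30 [  -4. -118.]
(0.55, 0.35) 60 [ -2. -90.]
(0.55, 0.35) 90 [ -1. -61.]
(0.55, 0.35) 120 [ -1. -31.]
(0.55, 0.35) 150 [-0. -2.]
```

```bash
python3 - <<'E'
from h import *
import pickle
out={}
for nm,p,a in [("blk",(.56,-.32,.27),90),("jig",(.55,.03,.36),90),("kp",(.48,.36,.28),90)]:
    movep(p,down(a)); dwell(.2)
    im,c=snap(nm+"1.png"); out[nm]=c
pickle.dump(out,open("c.pkl","wb")); print(state()["clock"])
E
```

```text
5.1333
```

View pics/blk1.png

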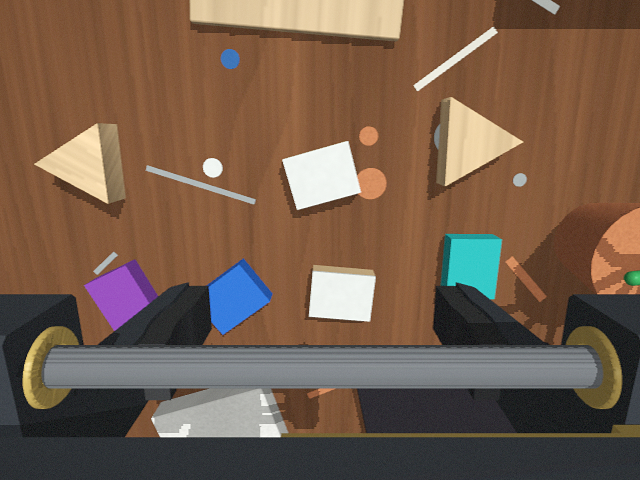

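View pics/jig1.png

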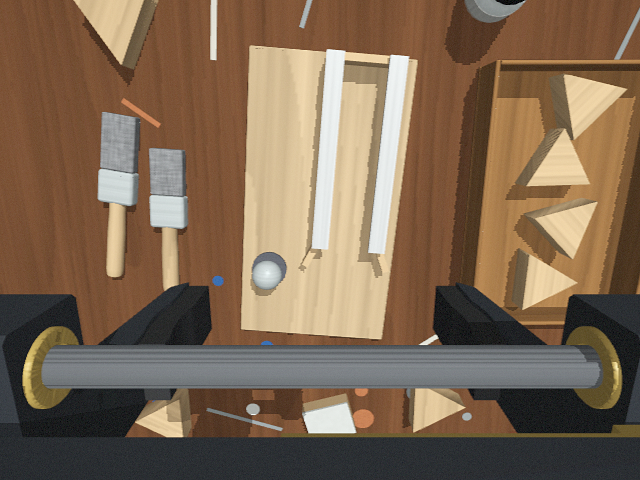

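View pics/kp1.png

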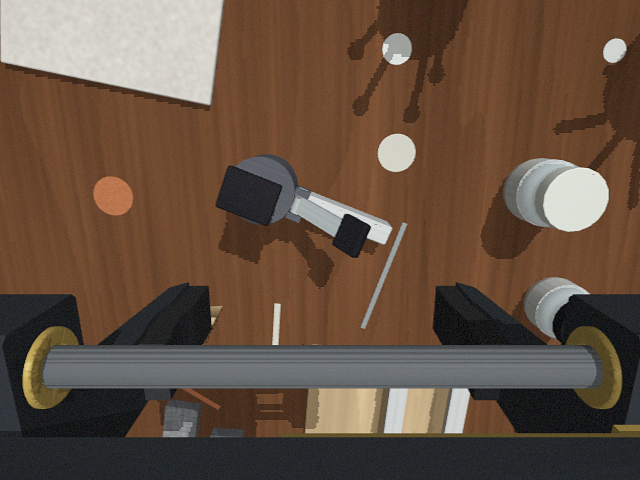

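The wrist views show block A at about (321,175) and block B at (342,297). The jig has its open end toward the bottom with the ball at (268,274). The keeper's flange is at (250,195) and its bar end at (387,235), with yaw around -20°. Next I'll fit the poses.

```bash
cat >> h.py <<'E'
def fit2d(c,P,px,x0):  # P object pts, pose x,y,yaw(deg)
    f=lambda v:(proj(c,np.array(P)/1000@rz(v[2]).T+[v[0],v[1],0])-px).ravel()
    r=least_squares(f,x0,loss="soft_l1",x_scale=[.01,.01,1]); return r.x,f(r.x).reshape(-1,2)
def blocks(im,c,z=.022):
    hsv=cv2.cvtColor(im,cv2.COLOR_RGB2HSV)
    m=((hsv[...,1]<45)&(hsv[...,2]>170)).astype(np.uint8); out=[]
    m=cv2.morphologyEx(m,cv2.MORPH_OPEN,np.ones((3,3)))
    for k in cv2.findContours(m,cv2.RETR_EXTERNAL,cv2.CHAIN_APPROX_NONE)[0]:
        if len(k)<40: continue
        w=np.array([unproj(c,p,z)[:2] for p in k[:,0]])*1000
        (x,y),(a,b),t=cv2.minAreaRect(w.astype(np.float32))
        if a<b: a,b,t=b,a,t+90
        if abs(a-64)<7 and abs(b-50)<7: out.append((x/1000,y/1000,(t+90)%180-90,a,b))
    return out
E
python3 - <<'E'
from h import *
import pickle
C=pickle.load(open("c.pkl","rb")); np.set_printoptions(precision=4,suppress=True)
print(blocks(cv2.imread("pics/blk1.png")[:,:,::-1],C["blk"]))
P=[(-95,175,10),(-95,-175,10),(95,-175,10),(95,175,10),(-8,-45,43),(11,-45,43),(59,-45,43),(78,-45,43),(-60,-85,36)]
px=[(250,46),(241,328),(382,339),(417,60),(312,249),(327,249),(369,253),(385,253),(268,274)]
print(*fit2d(C["jig"],P,px,[.55,.01,0]))
P=[(-27,18,97),(19,18,97),(19,-18,97),(-27,-18,97),(132,10,30),(132,-10,30)]
px=[(230,166),(283,181),(267,226),(216,201),(391,227),(384,245)]
v,r=fit2d(C["kp"],P,px,[.44,.37,-20]); print(v,r)
for th in(.6,.8,.9,1.): 
    p=np.array([36+70*np.cos(th)-6*np.sin(th),0,44+70*np.sin(th)+6*np.cos(th)])/1000
    print(th,proj(C["kp"],rz(v[2])@p+[v[0],v[1],0]))
E
```

```text
[(0.5798136596679687, -0.4165716857910156, -5.2216796875, 64.6712875366211, 51.07839584350586), (0.5595523071289062, -0.29360845947265624, 15.25150203704834, 64.53446197509766, 50.255279541015625)]
[ 0.5505  0.0095 -4.6261] [[-0.9912 -1.8179]
 [-0.4198  2.1708]
 [ 0.2874  1.3723]
 [ 1.7676 -1.3498]
 [ 0.0936 -0.7542]
 [ 1.2112  0.4712]
 [-0.1776 -0.4414]
 [-0.1445  0.7775]
 [-0.833   1.036 ]]
[  0.4267   0.3779 -23.074 ] [[-1.1813 -6.0795]
 [ 0.4395  1.8903]
 [ 0.2465 -2.3151]
 [-2.1703  0.8953]
 [ 2.0494  0.353 ]
 [ 0.43    0.3105]]
0.6 [[355.2659 234.5723]]
0.8 [[345.1639 232.8727]]
0.9 [[339.0347 231.4273]]
1.0 [[332.2622 229.5881]]
```

```bash
cat >> h.py <<'E'
JIG=np.array([.5505,.0095]); JY=-4.63
def J(x,y,z): return np.r_[JIG+(rz(JY)[:2,:2]@[x/1000,y/1000]),z]
def find(x,y,a):
    movep([x,y,.2],down(a)); dwell(.2); s=state(); im=get_image("wrist"); b=blocks(im,cam("wrist",s))
    return min(b,key=lambda t:np.hypot(t[0]-x,t[1]-y)),im
def load(x,y,yaw,trail):
    move_gripper(.088)
    (x,y,yaw,a,b),im=find(x,y,90+yaw); print("found",x,y,yaw,a,b)
    R=down(90+yaw); movep([x,y,.06],R); servo_line([x,y,.011],v=.08)
    move_gripper(.05); g=state()["finger_gap"]; print("gap",g)
    if g<.058: return "nograsp"
    servo_line([x,y,.09],v=.15); print("gap",state()["finger_gap"])
    R=down(90+JY); p=J(35,-128,0)
    movep([*p[:2],.09],R); servo_line([*p[:2],.026],v=.12); print("hit",servo_line([*p[:2],.0205],v=.03,force_limit=4),state()["ee_pos"],state()["finger_gap"])
    move_gripper(.088); servo_line([*p[:2],.09],v=.15)
    return push(trail)
def push(trail,y0=-168):
    R=down(90+JY); move_gripper(0); p=J(35,y0-9,0)
    movep([*p[:2],.09],R); im,c=snap(f"pre{int(trail)}.png")
    print("onboard",blocks(im,c,.032), "want",J(35,-128,0),JY)
    servo_line([*p[:2],.024],v=.12); e=J(35,trail-9,.024)
    h=servo_line(e,v=.05,force_limit=15); s=state(); print("push stop",h,s["ee_pos"],e,s["contact_force"],s["clock"])
    return h
E
python3 - <<'E'
from h import *
print(load(.5596,-.2936,15.25,60))
E
```

```text
found 0.55963525390625 -0.29339022827148437 15.299519538879395 64.36969757080078 49.75324249267578
gap 0.06395276270707975
gap 0.06393934723874989
hit True [ 0.57613132 -0.12112186  0.02121752] 0.06330108199941308
onboard [(0.5768302001953125, -0.12131173706054688, -4.6752777099609375, 63.87845230102539, 49.7855224609375)] want [ 0.57505352 -0.12090753  0.        ] -4.63
push stop True [ 0.57580552 -0.09540972  0.02364264] [0.58950255 0.05750835 0.024     ] [-0.61727623 -0.16999097 -0.55626286] 17.65
True
```

```bash
python3 - <<'E'
from h import *
s=state(); print(s["contact_force"],s["finger_gap"],rz(-JY)[:2,:2]@(s["ee_pos"][:2]-JIG))
p=J(35,-115,0); servo_line([*p[:2],.024],v=.1); servo_line([*p[:2],.1]); q=J(35,-115,.19); movep(q,down(90+JY)); dwell(.2)
im,c=snap("stuck.png"); b=blocks(im,c,.032); print(b)
for t in b: print(rz(-JY)[:2,:2]@(np.array(t[:2])-JIG))
E
```

```text
[-0.61727623 -0.16999097 -0.55626286] 0.0003936709914272901 [ 0.03369134 -0.10252469]
[]
```

View pics/stuck.png

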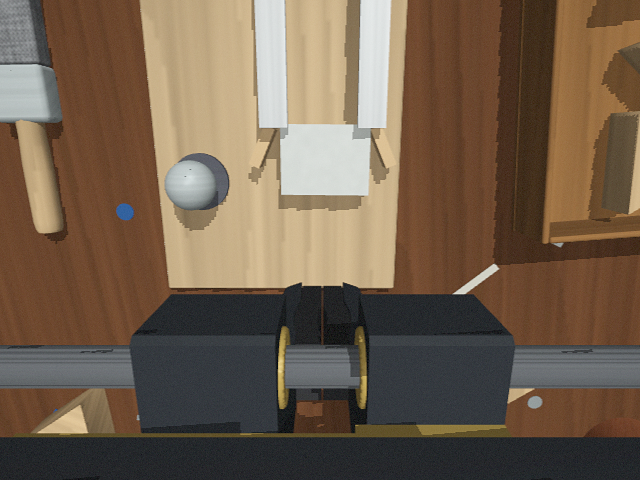

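The block sits square at the lip start, with its near corners at (282,195) and (370,195). I'll check the lateral offset.

```bash
python3 - <<'E'
from h import *
c=cam("wrist"); np.set_printoptions(precision=4,suppress=True)
P=[(-95,-175,10),(95,-175,10),(-8,-45,43),(11,-45,43),(59,-45,43),(78,-45,43)]
v,r=fit2d(c,P,[(168,288),(394,289),(258,129),(288,128),(359,128),(387,128)],[*JIG,JY]); print(v,r.tolist())
for p in [(282,195),(370,195),(369,126),(281,126)]: print(p,(rz(-v[2])[:2,:2]@(unproj(c,p,.032)[:2]-v[:2])*1000))
E
```

```text
[ 0.5509  0.0092 -4.8073] [[-0.04566168525113312, 0.8858508622267891], [0.10894252670715332, 0.8327721015676275], [1.723971745187498, -1.3196895636204573], [-0.24904683030638353, -0.23562683205892654], [-0.3925797575383285, -0.02310347534356083], [-0.32483907530331635, 0.06108150750463892]]
(282, 195) [  4.9431 -92.3115]
(370, 195) [ 69.5262 -92.0852]
(369, 126) [ 67.1925 -43.4379]
(281, 126) [  5.3295 -43.6154]
```

Gripping left the block about 1.7 mm to the +x side because of a camera/tool bias, so it catches a wall edge. I'll regrip it by the sides, recentre it, and push again.

```bash
python3 - <<'E'
from h import *
R=down(90+JY); p=J(33.2,-85,0)
move_gripper(.085); movep([*p[:2],.08],R); servo_line([*p[:2],.023],v=.1,force_limit=6); move_gripper(.06); s=state();print(s["finger_gap"],s["ee_pos"])
move_gripper(.085); servo_line([*p[:2],.08])
move_gripper(0); p=J(33.5,-106,0)
movep([*p[:2],.08],R); servo_line([*p[:2],.024],v=.12); e=J(33.5,51,.024)
h=servo_line(e,v=.05,force_limit=25); s=state(); print(h,rz(-JY)[:2,:2]@(s["ee_pos"][:2]-JIG),s["contact_force"],s["clock"])
E
```

```text
0.06337330345020098 [ 0.5772382  -0.07795294  0.02354681]
False [0.03351001 0.05092376] [ 0.44357253 -0.76888971 -0.53686214] 28.7167
```

The first block is in. Now the second.

```bash
sed -i 's/J(35,-128,0); movep/J(33.3,-128,0)\n    movep/; s/p=J(35,-128,0)$/p=J(33.3,-128,0)/; s/p=J(35,y0-9,0)/p=J(33.5,y0-9,0)/; s/e=J(35,trail-9,.024)/e=J(33.5,trail-9,.024)/; s/force_limit=15/force_limit=25/' h.py; grep -n "33\." h.py; python3 - <<'E'
from h import *
p=state()["ee_pos"]; servo_line([p[0],p[1],.1])
print(load(.5798,-.4166,-5.2,-5))
p=state()["ee_pos"]; servo_line([p[0],p[1],.12]); movep(J(35,20,.26),down(90+JY)); dwell(.2)
im,c=snap("loaded.png")
E
```

```text
46:    R=down(90+JY); p=J(33.3,-128,0)
51:    R=down(90+JY); move_gripper(0); p=J(33.5,y0-9,0)
54:    servo_line([*p[:2],.024],v=.12); e=J(33.5,trail-9,.024)
found 0.5798241577148437 -0.41697164916992185 -5.1102142333984375 64.56855773925781 49.84455108642578
gap 0.06408216391271603
gap 0.06380175000949004
hit True [ 0.57437708 -0.12099795  0.02112167] 0.06369548999056697
onboard [(0.5751629638671875, -0.12138629913330078, -4.609466552734375, 63.98773956298828, 49.84992980957031)] want [ 0.57505352 -0.12090753  0.        ] -4.63
push stop False [ 0.58278308 -0.00727685  0.02401671] [ 0.58276059 -0.00715846  0.024     ] [-0.34957198 -0.86553554 -0.05322454] 44.275
False
```

View pics/loaded.png

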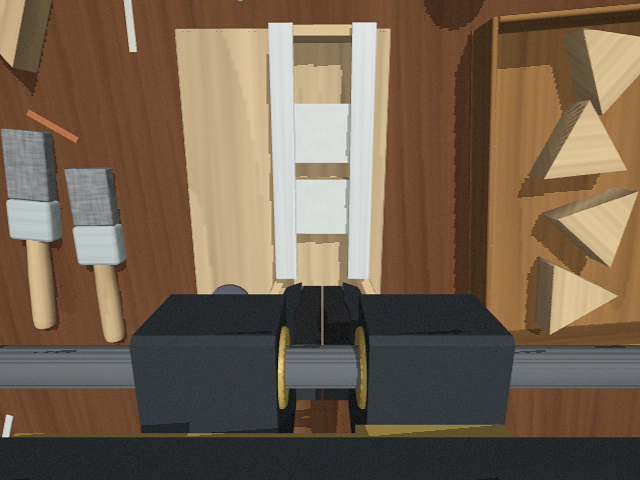

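Both blocks are fully under the lips, at (322,134) and (322,207). Now the keeper.

```bash
python3 - <<'E'
from h import *
import pickle
move_gripper(.07)
a=157; p=np.array([.4267,.3779])+rz(-23)[:2,:2]@[-.004,0]
movep([*p,.24],down(a)); dwell(.2); im,c=snap("kp2.png"); pickle.dump(c,open("c2.pkl","wb")); print(state()["q"])
E
```

```text
[-13.86157814  29.70838792 -43.93752409  99.28475762  23.29082817
  60.51513787   1.14383109]
```

View pics/kp2.png

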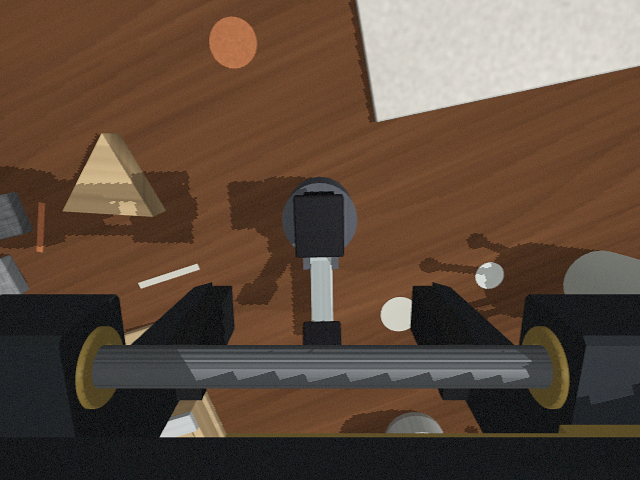

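```bash
python3 - <<'E'
from h import *
import pickle
c=pickle.load(open("c2.pkl","rb")); np.set_printoptions(precision=4,suppress=True)
P=[(-27,-18,97),(-27,18,97),(19,18,97),(19,-18,97)]
print(*fit2d(c,P,[(294,195),(343,195),(343.5,257),(295,257)],[.4267,.3779,-23]))
a=180+JY; p=J(-64-2,-85,.2)
movep(p,down(a)); dwell(.2); im,c=snap("ball.png"); pickle.dump(c,open("c3.pkl","wb"))
print(proj(c,J(-60,-85,.036)))
E
```

```text
[  0.4254   0.375  -22.8798] [[-0.9745 -0.2813]
 [ 1.4482 -0.525 ]
 [ 0.3463  0.358 ]
 [-0.5149  0.5793]]
[[321.7888 230.0685]]
```

View pics/ball.png

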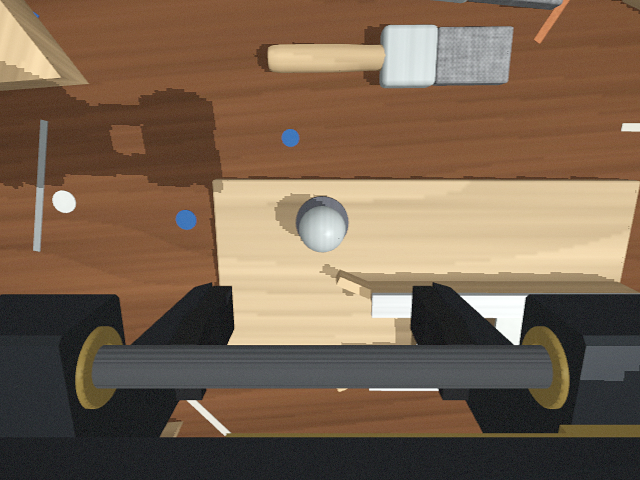

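The ball is at (322.5,228) and the board edge is level in the image, so the yaw is confirmed. I'll grasp the keeper and hover over the ball.

```bash
cat >> h.py <<'E'
import pickle
A=180+JY
def place(z,dx=0,dy=0):
    b=unproj(pickle.load(open("c3.pkl","rb")),(322.5,228),.036)[:2]
    return np.r_[b-.0018*down(A)[:2,1]+rz(JY)[:2,:2]@[-.004+dx,dy],z]
E
python3 - <<'E'
from h import *
ky=-22.9; R=down(180+ky); k=np.array([.4254,.375])-.0018*R[:2,1]+rz(ky)[:2,:2]@[-.004,0]
move_gripper(.07); movep([*k,.16],R); print(servo_line([*k,.067],v=.08,force_limit=8))
move_gripper(0); print(state()["finger_gap"],state()["ee_pos"])
servo_line([*k,.16],v=.08); print(state()["finger_gap"])
movep(place(.16),down(A)); dwell(.3); s=state();print(s["finger_gap"],s["contact_force"],s["torque"],s["clock"])
im,c=snap("hov.png"); a=get_image("side"); b=get_image("scene")
o=np.vstack([cv2.resize(im[100:380,160:480],None,fx=1.25,fy=1.25),cv2.resize(np.hstack([a[120:360,230:430],b[140:380,210:410]]),None,fx=1,fy=1)])
cv2.imwrite("pics/hov2.png",o[:,:,::-1])
E
```

```text
False
0.03358388451886394 [0.42140532 0.37562514 0.06728947]
0.03331586423708577
0.0336645540720433 [-1.1222142   0.28386069 -6.11882646] [ 0.04552728 -0.02250638  0.01693808] 57.75
```

View pics/hov2.png

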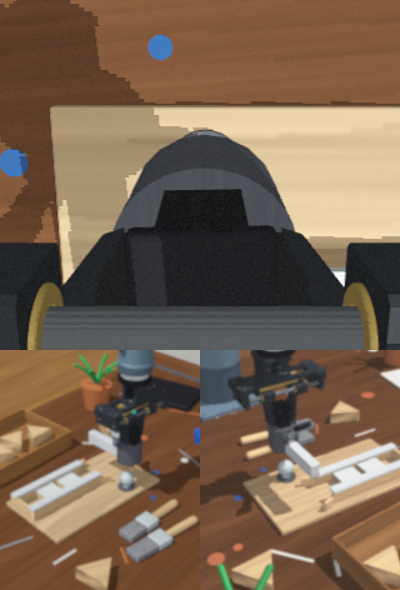

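```bash
python3 - <<'E'
from h import *
print(servo_line(place(.100),v=.04,force_limit=6)); s=state(); print(s["ee_pos"],s["contact_force"],s["torque"],s["finger_gap"])
a=get_image("side"); b=get_image("scene")
o=np.hstack([cv2.resize(x,None,fx=3,fy=3,interpolation=cv2.INTER_CUBIC) for x in (a[190:310,290:420],b[190:310,240:370])])
cv2.imwrite("pics/mid.png",o[:,:,::-1])
E
```

```text
False
[ 0.47824105 -0.07121863  0.10017671] [ 0.50284456 -0.62086849 -5.26836267] [ 0.08630768 -0.08071223  0.01658491] 0.033114326681189764
```

View pics/mid.png

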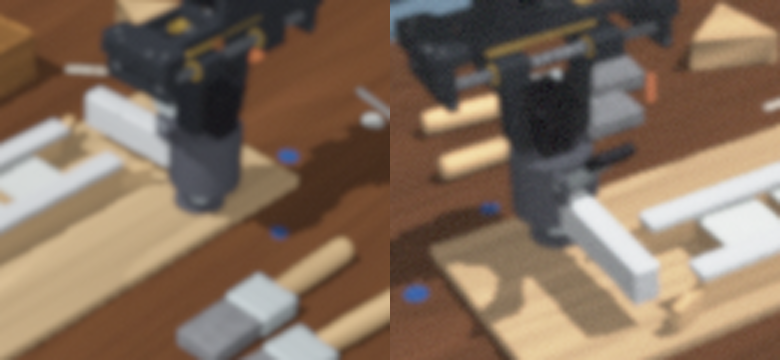

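The cup is sliding over the ball, the bar is level and the lever is up. I'll lower it fully.

```bash
python3 - <<'E'
from h import *
print(servo_line(place(.0765),v=.03,force_limit=10)); s=state(); print(s["ee_pos"],s["contact_force"],s["torque"],s["finger_gap"])
move_gripper(.07); dwell(.3); print(state()["contact_force"])
servo_line(place(.19),v=.12); 
p=place(.25,-.01); movep(p,down(A)); dwell(.2); im,c=snap("seat.png"); pickle.dump(c,open("c4.pkl","wb")); print(state()["clock"])
E
```

```text
True
[ 0.47762023 -0.070635    0.07696496] [-0.09502166  1.71789678  5.9345125 ] [-0.0899498   0.08253434 -0.00378975] 0.03327758432506407
[ 0.19545178  0.28243033 -0.15030641]
63.0833
```

View pics/seat.png

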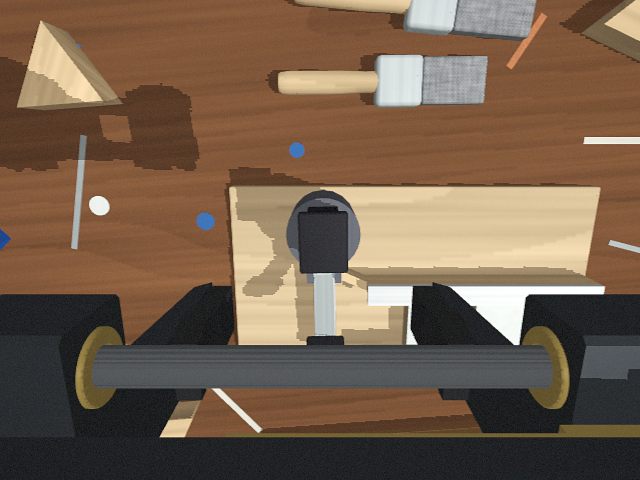

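Contact came exactly at seated height. I'll check bar alignment from above the mouth.

```bash
python3 - <<'E'
from h import *
move_gripper(0)
movep(J(10,-100,.28),down(90+JY)); dwell(.2); im,c=snap("bar.png"); pickle.dump(c,open("c5.pkl","wb"))
cv2.imwrite("pics/barc.png",cv2.resize(im[60:300,160:480],None,fx=2.4,fy=2.4)[:,:,::-1])
E
```

```text
(no output)
```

View pics/barc.png

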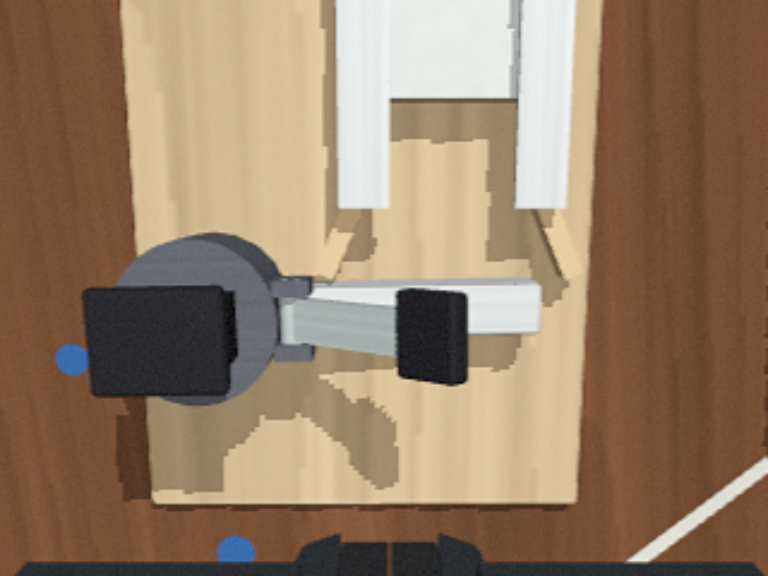

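```bash
python3 - <<'E'
from h import *
c=pickle.load(open("c5.pkl","rb")); np.set_printoptions(precision=4,suppress=True)
px=np.array([(84,290),(228,287),(230,395),(92,397),(541,283),(541,333),(128,0),(152,500),(577,500),(337,208),(390,208),(515,208),(568,208)])/2.4+[160,60]
P=[(-27,18,107),(19,18,107),(19,-18,107),(-27,-18,107),(132,10,40),(132,-10,40)]
v,r=fit2d(c,P,px[:6],[.48,-.07,JY]); print(v,r.tolist())
j,r=fit2d(c,[(-95,-175,10),(95,-175,10),(-8,-45,43),(11,-45,43),(59,-45,43),(78,-45,43)],px[7:],[*JIG,JY]); print(j,r.tolist())
print("keeper in jig",rz(-j[2])[:2,:2]@(v[:2]-j[:2])*1000,v[2]-j[2], "bar end top",[(rz(-j[2])[:2,:2]@(unproj(c,p,.04)[:2]-j[:2])*1000) for p in px[4:6]])
for th in(.5,.6,.65,.7,.8):
    p=np.array([36+70*np.cos(th)-6*np.sin(th),0,54+70*np.sin(th)+6*np.cos(th)])/1000
    print(th,(proj(c,rz(v[2])@p+[v[0],v[1],0])-[160,60])*2.4)
E
```

```text
[ 0.4831 -0.0716 -3.5212] [[-1.3338758253906065, -0.5767676019492569], [-1.5377762333691578, -0.4864452349821988], [0.49136999066749354, 0.34578837649888783], [-0.07720928359040613, 0.5984007064984951], [1.5367984854154884, -0.041045823401134385], [1.0707622616546928, 0.4355638508862114]]
[ 0.5503  0.0096 -4.7336] [[-0.4718574239547877, 1.824959652750067], [0.09390432895111189, 2.1940213242850746], [0.8318809215766692, -0.4621648145588324], [-0.30913153807512117, -0.4228721676828968], [0.5207866310851159, -0.32359464639549174], [-0.615209750963686, -0.2842925881956262]]
keeper in jig [-60.3051 -86.4634] 1.2124037374339216 bar end top [array([ 70.0225, -73.7134]), array([ 70.8475, -93.256 ])]
0.5 [[457.6135 330.6663]]
0.6 [[446.2427 333.4457]]
0.65 [[439.76   334.8069]]
0.7 [[432.7585 336.142 ]]
0.8 [[417.2565 338.712 ]]
```

Bar yaw error is about 1.2° and the cup is within about 1.5 mm of the ball, so it's well seated. Lever angle is about 0.7. Pressing the lever along its arc.

```bash
python3 - <<'E'
from h import *
def tip(th,dz=0): return place(.054+.070*np.sin(th)+.006*np.cos(th)+.008+dz, .004+.036+.070*np.cos(th)-.006*np.sin(th))
R=down(A); movep(tip(.72,.06),R); servo_line(tip(.72,.012),v=.1)
for th in np.arange(.6,-.01,-.1):
    h=servo_line(tip(th),v=.05,force_limit=20); 
    if h: print("hit",th); break
h=servo_line(tip(0,-.006),v=.02,force_limit=15); s=state(); print(h,s["ee_pos"],s["contact_force"])
servo_line(tip(0,.08),v=.1); movep(J(10,-100,.28),down(90+JY)); dwell(.2); im,c=snap("fin.png"); print(state()["clock"])
b=get_image("scene"); o=np.vstack([cv2.resize(im[60:300,160:480],(440,330)),cv2.resize(b[190:310,240:400],(440,330),interpolation=2)])
cv2.imwrite("pics/finc.png",cv2.resize(o,(400,600))[:,:,::-1])
E
```

```text
True [ 0.58825698 -0.07999995  0.06770396] [-1.94897463 -0.29493456  8.72120518]
72.3667
```

View pics/finc.png

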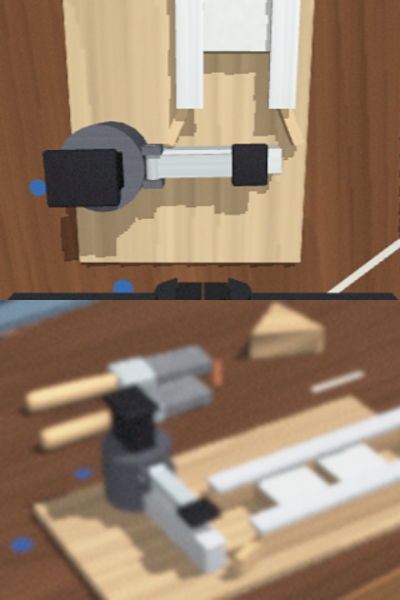

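The lever is level, stopped at pad z = 0.060 as expected. The bar lies across the mouth and both blocks are under the lips. I'll hand it in.

```bash
python3 -c "
from plant import *
print(close_job())"
```

```text
the job is handed in; nothing more can be done
None
```

I found two white-topped blocks and slid both fully under the jig's lips, seated the keeper on the ball with its bar across the channel's mouth, then pressed the lever all the way down. I handed the job in at about 72 s; the hand-in gave no verdict.

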